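Open a medium bottle one-handed in its anti-rotation holder

ROBOT

A 7-joint arm with a two-finger parallel gripper is mounted at the origin on the work surface. World frame = base frame: x ahead of the robot, y to its left, z up, the work surface at z = 0. Lengths are in m, angles in rad, forces in N, time in s.
With the tool pointing down it reaches from about 0.425 to 0.925 m from the base axis. Payload 6.8 kg.
Tool frame: the origin (TCP) lies at the very end of the fingers, on their centre line; the grasp point (between the pads) lies 19 mm behind it; z points along the fingers, y is the line along which they close (so a half turn about z gives the same grasp; the last joint's range is limited). The gripper opens to 85 mm and grips with 20 to 120 N. Pads are 22 mm wide; open, the fingers measure 114 mm over their backs; the gripper's body (76 mm by 85 mm) begins 54 mm behind the grasp point. The pads swing forward as they close: fully open they stand 13 mm farther back than shut.
Start: joints at [1.096, 0.477, 0.022, 1.555, -0.011, 1.109, -0.083], TCP at [0.242, -0.63, 0.231] pointing down, gripper open.
Joint ranges: [-2.96, 2.96], [-0.34, 2.1], [-1.41, 1.46], [0.24, 2.44], [-1.37, 4.51], [0.17, 1.92], [-2.96, 2.96]. Speed limits (rad/s): [2.39, 2.39, 3.14, 3.14, 3.14, 3.14, 3.14].

INTERFACE

Orientations are given as a unit quaternion [w, x, y, z].
In Python, from station import bot gives the robot as it stands.
- The arm moves only by the tool move_tool, called after "Emit:" in YAML: its name, and indented under it one key for each argument. Schema: {"type":"object","properties":{"segments":{"type":"array","items":{"type":"array","items":{"type":"number"},"minItems":5,"maxItems":5},"minItems":1,"maxItems":20},"clamp_n":{"type":"number"},"only":{"type":"string"},"quiet":{"type":"boolean"},"lines":{"type":"string"}},"required":["segments"],"additionalProperties":false}. segments is a list of rows, 1 to 20 of them, each of 5 numbers: dx, dy, dz in m, then a turn about the tool's z in rad, then the opening from 0.0 (shut) to 1.0 (fully open); each row shifts and turns the commanded pose from where the row before left it, along the tool's axes as they then stand; what a row does not reach is not made up. A row lasts 1/10 s, in which the tool goes at most 0.05 m and 0.15 rad, less where a joint would pass 70% of its speed; a pose out of reach is approached as far as the arm can. The fingers move at their own pace and stop on an object; clamp_n is the grip in N (left out, the last holds). Time passes only in rows, so rows that do not move let the fingers close. The tool returns the time, the measured TCP pose, the force, the opening and the grip force at its end. only (a regular expression) keeps the lines of the reply that match it, lines (a string "A,B") keeps lines A to B, and quiet returns only ok. Input that does not fit is refused with a message, and nothing moves.
- bot.get_obs(): the state, without advancing time (a new reading comes with each control period).
- bot.read_camera(name): name is "scene" or "side" or "wrist"; returns the picture (420x560x3 uint8, blue, green, red); there is no depth.
- bot.camera_info(name): a dict with "vertical_fov" (degrees; the focal length in pixels is half the picture's height over the tangent of half this angle, whatever the lens; pixels are square), "cx", "cy" (the principal point, pixels), "k1" (the pictures are not rectified: a ray, as slopes to the right and down, at radius r is drawn at 1 + k1 r^2 times it, then the intrinsics apply), "view" (4x4, takes a point from world to camera coordinates); the wrist camera has in their place "hand_eye" (4x4, takes a point from camera to tool coordinates, whose origin is the TCP and whose axes are the flange's). Camera axes: x right, y up, looking along -z (the intrinsics and any distortion apply to the point x, -y, -z); pixel columns grow to the right and rows downward; lengths in m; the calibration is good to about 2 mm. A picture is of the moment at which its call begins: read the wrist's pose just before it. camera_info takes no time and is no camera call.
- bot.hand_in(): hands the job in; it is judged then, once.
The state is a dict: "t": time; "q": joint angles; "joint_vel": joint speeds; "joint_torque": joint torques, N m; "eef_pos": TCP position; "tool_rot": TCP orientation; "contact_force": force on the tool from outside, world axes, zero at the start; "torque": the same for the moment, N m; "gripper_width": opening from 0.0 (shut) to 1.0 (fully open); "grasp_force": force on a finger pad.
Only numpy, scipy, OpenCV 4.12 (cv2) and the standard library are available. Lean on these libraries where they do the work, as an engineer would, in place of code of your own. Each camera call takes 0.05 s, during which the arm holds its last target. There are 200 camera calls.

TASK

Open the square bottle with the orange cap: carry it upright to the black holder bolted to the bench and stand it fully down in the square pocket, which stops it turning, then unscrew the tight cap anticlockwise until its thread lets go and lift it straight off. Finish while still holding the cap in the gripper, level and just clear above the open mouth, with the bottle left standing in the holder. Do not knock or shift the other things on the bench.

Things in the scene. Friction and masses are not known exactly. Their poses are not given: they have to be found in the camera images.
- bottle: White square wide-mouth plastic bottle, loose: body 62 x 62 mm, 90 mm tall, shoulders to 99 mm, round neck 38 mm outside diameter (46 mm over its thread) up to the rim at 126 mm; label with a pink band on one side. 0.25 to 0.5 kg; may be lifted by its closed cap. Origin: centre of its underside; z up, x and y square to its flat sides.
- cap: Orange ribbed screw cap on the bottle, loose part, 54 mm diameter, 27 mm tall, closed tight at the start; white stripe on top along its +x. Origin: centre of its open underside; z up. Closed, its top is 130.5 mm above the bottle's underside and its x lies along the bottle's x. It breaks loose at 0.3 to 0.6 N m (grip it with 40 N or more) and climbs about 2 mm as its springy liner relaxes.
- cap_home (a point): Point on the bottle's axis where the cap's origin lies when closed, 103.5 mm above the bottle's underside. Quick two-lug thread: anticlockwise from above, the cap is free at about 1.65 rad from closed and meets a stop at about 2.6 rad; best stop at 2.1 rad, in two turns of the wrist, then it lifts straight off. Before that, pulling up only lifts the bottle.
- bottle_mouth (a point): Centre of the bottle's rim, 126 mm above the bottle's underside; z up. The closed cap's skirt hangs 22.5 mm below the rim.
- holder: Fixed black block 92 x 92 mm, 44 mm tall, on a steel foot plate 150 mm (along its x) x 92 mm, with a square pocket 65.5 mm wide and 36 mm deep with a 4 mm bevelled mouth, a pale pad on its floor. Bolted down. Origin: centre of its underside; x and y square to the pocket's sides. The bottle goes in at any of four quarter turns.
- pocket_floor (a point): Centre of the pocket's floor, 8 mm above the bench, where the bottle's underside comes to rest; z up.
- buffer_bottle: Second square bottle of the same shape and size but with a blue cap, loose, to be left alone. Origin: centre of its underside.
- well_plate: Clear 24-well plate with pink wells, 127 x 85 x 20 mm, loose, to be left alone. Origin: centre of its underside.
- tip_box: Blue pipette-tip box with pale lid, 124 x 84 x 86 mm, loose, to be left alone. Origin: centre of its underside.
- spray_bottle: White spray bottle with red trigger head, 74 mm diameter, 217 mm tall, loose, to be left alone. Origin: centre of its underside.
- dish_stack: Stack of three round culture dishes, 90 mm diameter, 45 mm tall, loose, to be left alone. Origin: centre of its underside.
- tally_counter: Steel hand tally counter, 44 mm diameter, 24 mm tall (32 mm at its reset knob), loose, to be left alone. Origin: centre of its underside.

How it is judged:
By the outcome, as a careful person would: the job done as asked, in the order asked, and still so for the second after the job is handed in, while the arm keeps its last pose, push and grip.
It also fails if it takes over 59 s, if anything falls off the work surface, if the arm or the gripper's body presses on something with over 40 N, if the wrist force passes 120 N, or if a joint passes its speed limit or range.

## Working session

There is one attempt and no reset: what is moved stays moved. The work goes in short steps, Python scripts to look and compute and a tool call to move; the robot and the scene stay as the last step left them, time stands still between calls to the robot, and variables do not carry over. Pictures are saved under pics/ and viewed, at most 10 in all, crops included, and the job is handed in when it is done.

```bash
ls; mkdir -p pics
```

Create h.py:
```python
import numpy as np, cv2
from station import bot
from scipy.spatial.transform import Rotation as R
def quat(q): return R.from_quat([q[1],q[2],q[3],q[0]]).as_matrix()
def grab(n):
    o=bot.get_obs(); im=np.array(bot.read_camera(n)); i=bot.camera_info(n)
    if 'view' in i: C=np.linalg.inv(np.array(i['view']).reshape(4,4))
    else:
        T=np.eye(4); T[:3,:3]=quat(o['tool_rot']); T[:3,3]=o['eef_pos']; C=T@np.array(i['hand_eye']).reshape(4,4)
    f=im.shape[0]/2/np.tan(np.radians(i['vertical_fov'])/2)
    K=np.array([[f,0,i['cx']],[0,f,i['cy']],[0,0,1.]]); 
    return im,(K,float(i['k1']),C)
def rays(cam,px):
    K,k1,C=cam; px=np.array(px,float).reshape(-1,1,2)
    d=np.array([k1,0,0,0.])
    u=cv2.undistortPointsIter(px,K,d,None,None,(3,100,1e-10)).reshape(-1,2)
    v=np.c_[u[:,0],-u[:,1],-np.ones(len(u))]@C[:3,:3].T
    return C[:3,3],v
def plane(cam,px,z):
    o,v=rays(cam,px); return o+v*((z-o[2])/v[:,2])[:,None]
def tri(cs,ps):
    A=np.zeros((3,3));b=np.zeros(3);L=[]
    for c,p in zip(cs,ps):
        o,v=rays(c,[p]);v=v[0]/np.linalg.norm(v[0]);M=np.eye(3)-np.outer(v,v);A+=M;b+=M@o;L.append((o,M))
    x=np.linalg.solve(A,b); return x,[np.linalg.norm(M@(x-o)) for o,M in L]
def proj(cam,P):
    K,k1,C=cam; p=(np.linalg.inv(C)@np.r_[P,1])[:3]; u=np.array([p[0],-p[1]])/-p[2]; u=u*(1+k1*u@u)
    return K[:2,:2]@u+K[:2,2]
```

Run:
```python
from h import *
for n in ('scene','side','wrist'):
    im,c=grab(n); cv2.imwrite(f'pics/{n}0.png',im); print(n,c)
print(bot.get_obs())
```

```text
pics
station.py
scene (array([[401.37874522,   0.        , 276.75101481],
       [  0.        , 401.37874522, 209.65044518],
       [  0.        ,   0.        ,   1.        ]]), -0.10627368229328268, array([[ 0.30272937, -0.56975988,  0.76402134,  1.38141819],
       [ 0.95292176,  0.16649785, -0.25341387, -0.33127351],
       [ 0.01717714,  0.80476838,  0.59334038,  0.75309598],
       [ 0.        ,  0.        ,  0.        ,  1.        ]]))
side (array([[477.82076715,   0.        , 279.49753421],
       [  0.        , 477.82076715, 217.3197901 ],
       [  0.        ,   0.        ,   1.        ]]), 0.055961052018908795, array([[-0.86141223,  0.35965413, -0.35863336,  0.11703645],
       [-0.50750927, -0.58157915,  0.63576728,  0.73984051],
       [ 0.02008264,  0.72966746,  0.6835072 ,  0.97724521],
       [ 0.        ,  0.        ,  0.        ,  1.        ]]))
wrist (array([[307.62776603,   0.        , 277.16191108],
       [  0.        , 307.62776603, 211.13546536],
       [  0.        ,   0.        ,   1.        ]]), -0.03221450791509412, array([[ 0.35857496,  0.88897605
[... 264 characters left out ...]
 0.0223415 ,  1.55621368, -0.01148258,
        1.10927952, -0.08306815]), 'joint_vel': array([-6.39253681e-05, -1.05296272e-03,  1.00379055e-03, -4.42537868e-03,
        3.22899920e-04, -1.28748803e-03,  6.03164968e-04]), 'joint_torque': array([ 4.26015773e-03, -5.96925902e+01,  1.61081191e+00, -2.81488341e+01,
        1.26273406e-02,  6.65389045e-03,  5.00652320e-08]), 'eef_pos': array([ 0.24189915, -0.62968539,  0.23053707]), 'tool_rot': array([-6.79291408e-04,  9.83224600e-01,  1.82397619e-01, -1.82982386e-04]), 'contact_force': array([-0.69172172,  0.4346178 ,  0.47858731]), 'torque': array([-0.06665611, -0.02260567,  0.02124905]), 'grasp_force': 0.0, 'gripper_width': 0.9975710516863109}
```

View pics/scene0.png

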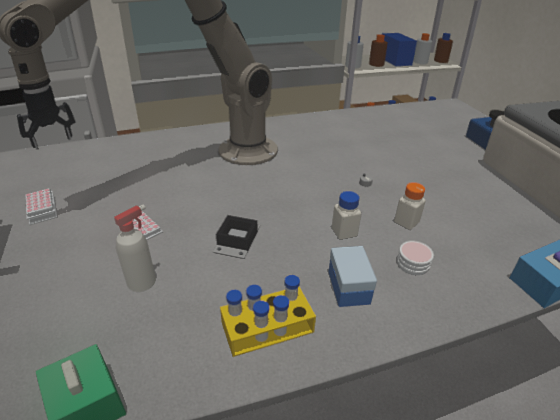

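View pics/side0.png

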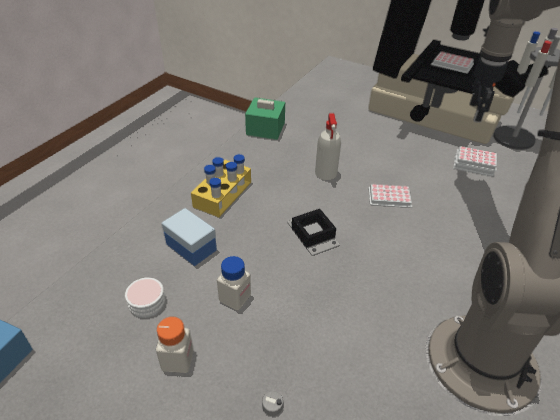

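The scene view shows the orange-capped bottle at (412,205), the blue-capped one at (347,213) and the holder at (237,234). In the side view these are at (174,345), (234,282) and (314,230).

Run:
```python
from h import *
cs=[];O=[];B=[]
for n,hb in (('scene',[205,210,270,265]),('side',[280,200,345,260])):
    im,c=grab(n);cs.append(c);h=cv2.cvtColor(im,cv2.COLOR_BGR2HSV)
    for lo,hi,L in (((3,170,120),(18,255,255),O),((105,150,60),(125,255,255),B)):
        m=cv2.inRange(h,lo,hi); m[:150 if n=='scene' else 240]=0
        if L is B: m[:, :300 if n=='scene' else 200]=0; m[260:]=0 if n=='scene' else m[260:]
        k,l,s,ce=cv2.connectedComponentsWithStats(m); j=1+np.argmax(s[1:,4]); L.append(ce[j]);print(n,s[j],ce[j])
print('orange',tri(cs,O)); print('blue',tri(cs,B))
print('holder',plane(cs[0],[(237,229)],.044),plane(cs[1],[(314,226)],.044),tri(cs,[(237,229),(314,226)]))
for nm,a,b in (('tally',(366,180),(273,403)),('dish',(415,255),(146,295)),('tip',(351,275),(190,237)),('spray',(133,250),(328,155))): print(nm,tri(cs,[a,b]))
```

```text
scene [407 183  18  16 167] [415.16766467 189.37724551]
scene [340 192  19  11 162] [349.21604938 196.90123457]
side [158 318  26  23 431] [170.45707657 328.75174014]
side [221 257  23  23 428] [232.4088785  267.63785047]
orange (array([0.58694311, 0.35552281, 0.12219663]), [np.float64(0.0006541556609581872), np.float64(0.0006541556609583417)])
blue (array([0.57090617, 0.15083813, 0.12312065]), [np.float64(0.001235927350176111), np.float64(0.0012359273501761142)])
holder [[ 0.52393555 -0.16249155  0.044     ]] [[ 0.5061682  -0.14848328  0.044     ]] (array([ 0.51073527, -0.15959811,  0.03276103]), [np.float64(0.00036063130414031274), np.float64(0.00036063130414013624)])
tally (array([0.34908511, 0.3366357 , 0.01355768]), [np.float64(0.0012396162832215253), np.float64(0.001239616283221497)])
dish (array([0.75072511, 0.27069341, 0.03096105]), [np.float64(0.00109719037437147), np.float64(0.0010971903743714686)])
tip (array([0.7758297 , 0.06595959, 0.04172629]), [np.float64(0.0005260943068767093), np.float64(0.0005260943068766013)])
spray (array([ 0.59813459, -0.43091743,  0.08872522]), [np.float64(0.010140721242717064), np.float64(0.010140721242717136)])
```

Emit:
move_tool:
  segments:
    - [0,0,-0.05,0,1]
    - [0,0,-0.05,0,1]
    - [0.037,-0.032,0,0,1]
    - [0.037,-0.032,0,0,1]
    - [0.037,-0.032,0,0,1]
    - [0.037,-0.032,0,0,1]
    - [0.037,-0.032,0,0,1]
    - [0.037,-0.032,0,0,1]
    - [0.037,-0.032,0,0,1]
    - [0.037,-0.032,0,0,1]
    - [0.037,-0.032,0,0,1]
    - [0.037,-0.032,0,0,1]
    - [0.037,-0.032,0.03,0,1]
    - [0,0,0.04,0,1]
    - [0,0,0.04,0,1]
    - [0,0,0.04,0,1]
    - [0,0,0,0,1]
    - [0,0,0,0,1]

```text
t: 2.05
eef_pos: [0.4929, -0.1611, 0.1857]
tool_rot: [-0.0, 0.983, 0.182, -0.0]
contact_force: [0.8, -0.1, 0.3]
gripper_width: 1.0
grasp_force: 0.0
```

Run:
```python
from h import *
im,c=grab('wrist');cv2.imwrite('pics/w1.png',im)
import pickle;pickle.dump((im,c),open('w1.pkl','wb'))
```

```text
(no output)
```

View pics/w1.png

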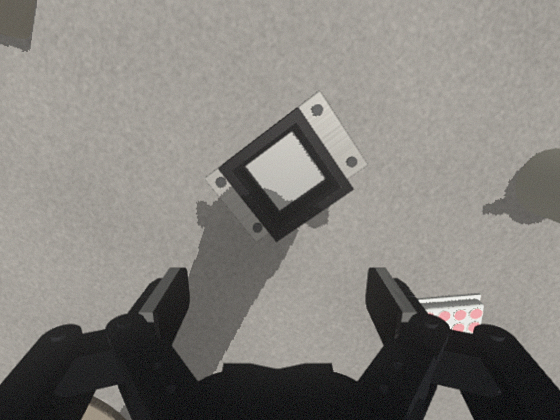

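Holder in the wrist view: block corners at about (219,168), (302,107), (354,188) and (277,242), with the pale pad in the pocket centred at (287,170). I'll take a second view from a shifted place.

Emit:
move_tool:
  segments:
    - [0.04,-0.01,0,0,1]
    - [0.04,-0.01,0,0,1]
    - [0,0,0,0,1]
    - [0,0,0,0,1]

```text
t: 2.5
eef_pos: [0.5622, -0.1131, 0.1875]
tool_rot: [0.001, 0.983, 0.183, 0.002]
contact_force: [-0.2, -0.3, -0.5]
gripper_width: 0.997
grasp_force: 0.0
```

Create hold.py:
```python
from h import *
import pickle
v=[pickle.load(open('w1.pkl','rb')),grab('wrist')]
pickle.dump(v[1],open('w2.pkl','wb')); cv2.imwrite('pics/w2.png',v[1][0])
g0=None; Q=[]
for im,c in v:
    g=cv2.GaussianBlur(cv2.cvtColor(im,cv2.COLOR_BGR2GRAY),(3,3),0); m=((g<58)*255).astype(np.uint8)
    p=proj(c,[.513,-.157,.03]); k,l,s,ce=cv2.connectedComponentsWithStats(m)
    ok=[j for j in range(1,k) if s[j,4]>800]; j=min(ok,key=lambda j:np.linalg.norm(ce[j]-p))
    ct=max(cv2.findContours((l==j).astype(np.uint8),0,1)[0],key=cv2.contourArea)
    hull=cv2.convexHull(ct); a=cv2.approxPolyDP(hull,8,True).reshape(-1,2)
    print(p,s[j],'poly',a.tolist())
    q=plane(c,a,.044); i0=np.argmax(q[:,1]); q=np.roll(q,-i0,0);a=np.roll(a,-i0,0)
    print('ctr',q.mean(0),'sides',np.linalg.norm(q-np.roll(q,-1,0),axis=1),'yaw',np.degrees(np.arctan2(*(np.roll(q,-1,0)-q)[:,[1,0]].T)))
    Q.append(a)
    # pad
    h=(g>120).astype(np.uint8)
for i in range(len(Q[0])): print(tri([v[0][1],v[1][1]],[Q[0][i],Q[1][i]]))
print(bot.get_obs()['t'])
```

```bash
python3 hold.py
```

```text
[280.94278674 174.00079444] [ 220  123  132  118 3943] poly [[296, 123], [351, 188], [275, 240], [220, 168]]
ctr [ 0.51036353 -0.16250471  0.044     ] sides [0.08088766 0.07991842 0.08998389 0.08874616] yaw [ -39.02800077 -117.08350827  147.47724803   56.15907616]
[298.86628    250.13790408] [ 241  190  123  120 5649] poly [[312, 190], [363, 266], [294, 309], [241, 249], [247, 233]]
ctr [ 0.5149653  -0.14722286  0.044     ] sides [0.07737857 0.09854611 0.08801651 0.09039091 0.01870191] yaw [ -34.11197048 -124.30085821  147.38892045   58.73815292    0.30987789]
(array([ 0.49022357, -0.09753996, -0.01444715]), [np.float64(0.00448852160597246), np.float64(0.004488521605972441)])
(array([ 0.5633521 , -0.15893827, -0.05013519]), [np.float64(0.0013261344000265094), np.float64(0.0013261344000263034)])
(array([ 0.52709411, -0.22172893,  0.04695867]), [np.float64(0.0002878301258768833), np.float64(0.00028783012587700325)])
(array([ 0.45139467, -0.17497133,  0.04412691]), [np.float64(0.0005826840096808358), np.float64(0.0005826840096808114)])
2.55
```

Run:
```python
import cv2,numpy as np,pickle
a,b=[pickle.load(open(f,'rb'))[0] for f in('w1.pkl','w2.pkl')]
A=cv2.resize(a[85:260,190:380],None,fx=2,fy=2,interpolation=2);B=cv2.resize(b[150:325,210:400],None,fx=2,fy=2,interpolation=2)
cv2.imwrite('pics/w12.png',cv2.convertScaleAbs(np.hstack([A,B]),alpha=1.6))
for im,c in((a,(286,170)),(b,(305,245))):
    g=cv2.cvtColor(im,cv2.COLOR_BGR2GRAY); print(g[c[1],c[0]-90:c[0]+90:3].tolist())
```

```text
[159, 160, 166, 157, 164, 162, 122, 187, 54, 59, 59, 57, 48, 44, 43, 43, 34, 58, 197, 191, 191, 191, 192, 192, 191, 192, 193, 193, 193, 194, 192, 195, 189, 191, 193, 193, 192, 192, 191, 191, 197, 138, 46, 47, 46, 60, 64, 63, 73, 184, 182, 181, 180, 189, 173, 156, 160, 154, 161, 160]
[104, 102, 104, 106, 103, 91, 114, 108, 111, 99, 26, 37, 33, 33, 32, 36, 33, 27, 51, 118, 113, 112, 115, 114, 111, 141, 178, 175, 175, 179, 180, 179, 179, 181, 180, 180, 176, 178, 178, 182, 93, 39, 53, 56, 53, 48, 123, 171, 180, 176, 149, 156, 163, 160, 159, 163, 165, 166, 159, 161]
```

View pics/w12.png

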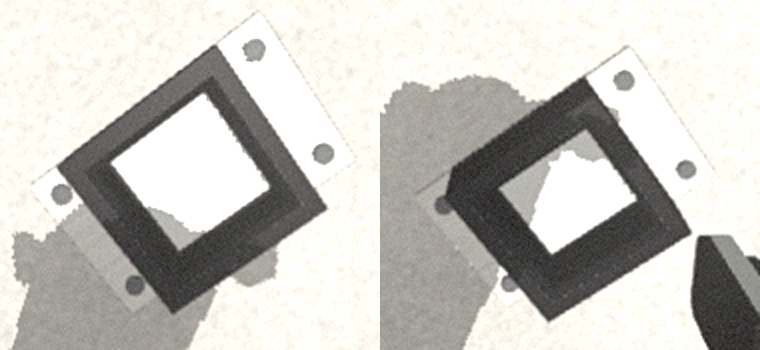

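The crops show the black block with a visible left wall in the second view. The block is below grey level about 78 and shadow is above about 91, so I'll re-threshold there.

Create hold.py:
```python
from h import *
import pickle
v=[pickle.load(open(f,'rb')) for f in('w1.pkl','w2.pkl')]
Q=[];P=[]
for im,c in v:
    g=cv2.GaussianBlur(cv2.cvtColor(im,cv2.COLOR_BGR2GRAY),(3,3),0); m=((g<80)*255).astype(np.uint8)
    p=proj(c,[.511,-.16,.03]); k,l,s,ce=cv2.connectedComponentsWithStats(m)
    ok=[j for j in range(1,k) if s[j,4]>800]; j=min(ok,key=lambda j:np.linalg.norm(ce[j]-p))
    b=(l==j).astype(np.uint8); cts,hi=cv2.findContours(b,cv2.RETR_CCOMP,1)
    cts=sorted(cts,key=cv2.contourArea)[::-1]
    for nm,ct,z,L in(('block',cts[0],.044,Q),('pad',cts[1],.008,P)):
        ap=[(len(cv2.approxPolyDP(cv2.convexHull(ct),e,True)),e) for e in np.arange(2,14,.5)]
        a=cv2.approxPolyDP(cv2.convexHull(ct),[e for n,e in ap if n==4][0],True).reshape(-1,2)
        q=plane(c,a,z); i0=np.argmax(q[:,1]); q=np.roll(q,-i0,0);a=np.roll(a,-i0,0); L.append(a)
        d=np.roll(q,-1,0)-q
        print(nm,a.tolist(),'ctr',q.mean(0).round(4),'sides',np.linalg.norm(d,axis=1).round(4),'yaw',np.degrees(np.arctan2(d[:,1],d[:,0])).round(1))
for L in (Q,P):
  for i in range(4):
    x,e=tri([v[0][1],v[1][1]],[L[0][i],L[1][i]]);print(x.round(4),np.round(e,4))
```

```bash
python3 hold.py
```

```text
block [[219, 168], [297, 108], [352, 189], [275, 241]] ctr [ 0.5129 -0.1617  0.044 ] sides [0.0892 0.0908 0.0909 0.0902] yaw [ -32.4 -122.7  147.1   56.2]
pad [[244, 166], [292, 130], [325, 179], [279, 210]] ctr [ 0.5126 -0.162   0.008 ] sides [0.0617 0.0618 0.0597 0.0607] yaw [ -32.6 -123.7  146.3   58.3]
block [[238, 250], [312, 189], [364, 266], [293, 309]] ctr [ 0.5141 -0.1588  0.044 ] sides [0.0971 0.1    0.0897 0.0908] yaw [ -27.9 -124.1  146.6   60.2]
pad [[269, 244], [313, 214], [338, 250], [295, 277]] ctr [ 0.51   -0.1658  0.008 ] sides [0.0607 0.053  0.06   0.0522] yaw [ -32.6 -124.   146.6   56.7]
[ 0.499  -0.0978  0.0458] [0.0027 0.0027]
[ 0.5762 -0.1489  0.0077] [0.0009 0.0009]
[ 0.5262 -0.2242  0.0437] [0.0002 0.0002]
[ 0.4482 -0.1758  0.0392] [0.0002 0.0002]
[ 0.5101 -0.1223  0.0375] [0.0019 0.0019]
[ 0.557  -0.1522  0.0376] [0.0014 0.0014]
[ 0.521  -0.2038  0.0094] [0.0002 0.0002]
[ 0.472  -0.1706  0.0109] [0.0002 0.0002]
```

Holder is at (0.5128, -0.1618) with yaw -33°. The 92 mm sides and 44 mm height check out. Now over the bottle.

Emit:
move_tool:
  segments:
    - [0,0,-0.05,0,1]
    - [0,0,-0.05,0,1]
    - [0.018,-0.0455,0,0,1]
    - [0.018,-0.0455,0,0,1]
    - [0.018,-0.0455,0,0,1]
    - [0.018,-0.0455,0,0,1]
    - [0.018,-0.0455,0,0,1]
    - [0.018,-0.0455,0,0,1]
    - [0.018,-0.0455,0,0,1]
    - [0.018,-0.0455,0,0,1]
    - [0.018,-0.0455,0,0,1]
    - [0,0,0.03,0,1]
    - [0,0,0,0,1]
    - [0,0,0,0,1]

```text
t: 3.95
eef_pos: [0.5654, 0.3239, 0.2555]
tool_rot: [0.001, 0.983, 0.181, -0.0]
contact_force: [0.6, 0.3, 0.4]
gripper_width: 1.005
grasp_force: 0.0
```

```bash
python3 -c "
from h import *
import pickle
v=grab('wrist');pickle.dump(v,open('b1.pkl','wb'))"
```

Emit:
move_tool:
  segments:
    - [0.03,0.02,0,0,1]
    - [0.03,0.02,0.01,0,1]
    - [0,0,0,0,1]
    - [0,0,0,0,1]

```text
t: 4.4
eef_pos: [0.6365, 0.3084, 0.2461]
tool_rot: [0.0, 0.984, 0.18, 0.0]
contact_force: [-1.4, 0.3, 0.7]
gripper_width: 0.997
grasp_force: 0.0
```

```bash
python3 -c "
from h import *
import pickle
v=grab('wrist');pickle.dump(v,open('b2.pkl','wb'))
a=pickle.load(open('b1.pkl','rb'))[0]
cv2.imwrite('pics/b12.png',cv2.resize(np.hstack([a[:,60:500],v[0][:,60:500]]),(800,382)))"
```

```text
(no output)
```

View pics/b12.png

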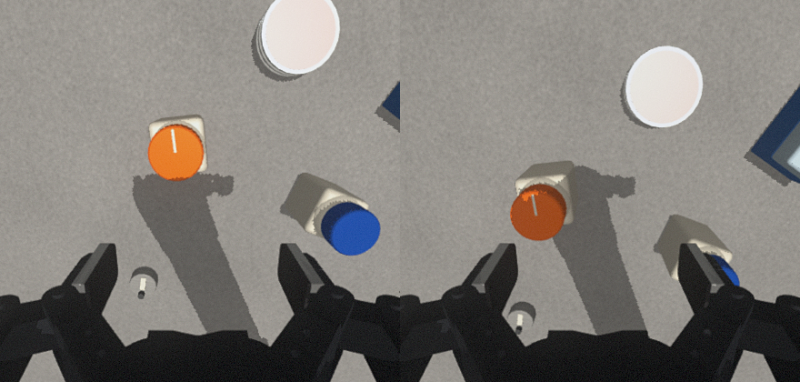

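Cap at (175,150) in the first view and (537,212) in the second (montage pixels). The stripe runs from its centre upward in the image, with the bottle's square shoulders behind. Blue bottle, tally counter and dishes are all well apart.

Create cap.py:
```python
from h import *
import pickle
v=[pickle.load(open(f,'rb')) for f in('b1.pkl','b2.pkl')]
E=[];S=[]
for im,c in v:
    h=cv2.cvtColor(im,cv2.COLOR_BGR2HSV); m=cv2.inRange(h,(3,150,70),(20,255,255))
    k,l,s,ce=cv2.connectedComponentsWithStats(m); j=1+np.argmax(s[1:,4])
    ct=max(cv2.findContours((l==j).astype(np.uint8),0,1)[0],key=cv2.contourArea)
    hu=cv2.convexHull(ct); e=cv2.fitEllipse(hu)
    fill=cv2.drawContours(np.zeros_like(m),[hu],-1,255,-1); fill=cv2.erode(fill,np.ones((5,5)))
    st=((h[...,1]<130)&(h[...,2]>60)&(fill>0)).astype(np.uint8)
    k,l2,s2,c2=cv2.connectedComponentsWithStats(st); j2=1+np.argmax(s2[1:,4]); ys,xs=np.where(l2==j2)
    pr=plane(c,np.c_[xs,ys],.1305); w=np.linalg.svd(pr[:,:2]-pr[:,:2].mean(0))[2][0]
    pc=plane(c,[e[0]],.1305)[0]; w*=np.sign(w@(pr[:,:2].mean(0)-pc[:2]))
    ring=plane(c,hu.reshape(-1,2),.1305); (x,y),r=cv2.minEnclosingCircle(ring[:,:2].astype(np.float32))
    print(s[j],'ell',np.round(e[0],1),np.round(e[1],1),'ctr',pc.round(4),'enc',round(x,4),round(y,4),round(r,4),'stripe',s2[j2,4],pr.mean(0).round(4),'yaw',np.degrees(np.arctan2(w[1],w[0])).round(1))
    E.append(e[0]);S.append((xs.mean(),ys.mean()))
print(tri([a[1] for a in v],E),tri([a[1] for a in v],S))
```

```bash
python3 cap.py
```

```text
[ 223  137   61   62 2871] ell [253.1 167.7] [60.8 62. ] ctr [0.5875 0.3549 0.1305] enc 0.5869 0.355 0.0277 stripe 97 [0.5976 0.3608 0.1305] yaw 26.9
[ 181  203   62   61 2826] ell [212.1 233.4] [59.1 62.8] ctr [0.591  0.3543 0.1305] enc 0.5905 0.3536 0.0307 stripe 74 [0.5973 0.3608 0.1305] yaw 26.5
(array([0.5850397 , 0.3551741 , 0.11733698]), [np.float64(8.570298616457664e-05), np.float64(8.570298616462763e-05)]) (array([0.59781159, 0.3607222 , 0.13168497]), [np.float64(1.9160992203207503e-05), np.float64(1.9160992203087906e-05)])
```

Create to.py:
```python
import sys
from h import *
o=bot.get_obs(); M=quat(o['tool_rot']); t=[float(x) for x in sys.argv[1:4]]
print('t',o['t'],'delta tool',(M.T@(np.array(t)-o['eef_pos'])).round(4),'yaw',np.degrees(np.arctan2(M[1,0],M[0,0])).round(2),'tilt',np.degrees(np.arccos(-M[2,2])).round(2),'q',o['q'].round(3),'F',o['contact_force'].round(1),'T',o['torque'].round(2),'z',o['eef_pos'].round(4),'w',o['gripper_width'],o['grasp_force'])
```

```bash
python3 to.py .587 .355 .097
```

```text
t 4.45 delta tool [-0.0293 -0.0595  0.1494] yaw 20.9 tilt 0.06 q [-0.246  0.559 -0.453  1.427  0.251  1.211 -1.933] F [-0.  -0.7  0.5] T [0.08 0.   0.01] z [0.6355 0.3097 0.2465] w 1.0023798202762508 0.0
```

Emit:
move_tool:
  segments:
    - [-0.0145,-0.03,0,-0.1,1]
    - [-0.0145,-0.03,0.03,0,1]
    - [0,0,0.04,0,1]
    - [0,0,0.04,0,1]
    - [0,0,0,0,1]
    - [0,0,0,0,1]
  clamp_n: 60

```text
t: 5.05
eef_pos: [0.5841, 0.3541, 0.1365]
tool_rot: [-0.0, 0.973, 0.231, 0.0]
contact_force: [0.7, 0.7, 0.6]
gripper_width: 0.998
grasp_force: 0.0
```

```bash
python3 to.py .587 .355 .097
```

```text
t 5.05 delta tool [0.003  0.0005 0.0395] yaw 26.76 tilt 0.02 q [-0.318  0.625 -0.466  1.59   0.317  1.002 -1.984] F [0.7 0.7 0.6] T [ 0.07 -0.04 -0.03] z [0.5841 0.3541 0.1365] w 0.9982321169475051 0.0
```

Emit:
move_tool:
  segments:
    - [0.003,0.0005,0.01,0,1]
    - [0,0,0.015,0,1]
    - [0,0,0.015,0,1]
    - [0,0,0,0,1]
    - [0,0,0,0,0.5]
    - [0,0,0,0,0.3]
    - [0,0,0,0,0.3]
    - [0,0,0,0,0.3]
    - [0,0,0,0,0.3]
  clamp_n: 60

```text
t: 5.95
eef_pos: [0.5874, 0.3552, 0.0959]
tool_rot: [-0.0, 0.973, 0.231, 0.001]
contact_force: [-1.8, 0.4, 3.1]
gripper_width: 0.623
grasp_force: 62.9
```

```bash
python3 to.py .587 .355 .097
```

```text
t 5.95 delta tool [-0.0005  0.     -0.0011] yaw 26.75 tilt 0.07 q [-0.329  0.674 -0.45   1.608  0.343  0.938 -2.001] F [-1.8  0.4  3.1] T [-0.02  0.17 -0.03] z [0.5874 0.3552 0.0959] w 0.6226778792566483 62.93564848601818
```

Emit:
move_tool:
  segments:
    - [0,0,-0.02,0,0.3]
    - [0,0,-0.04,0,0.3]
    - [0,0,-0.05,0,0.3]
    - [0,0,-0.05,0,0.3]
    - [0,0,-0.04,0,0.3]
    - [0,0,0,0,0.3]
  clamp_n: 60

```text
t: 6.55
eef_pos: [0.5892, 0.3567, 0.3021]
tool_rot: [-0.002, 0.973, 0.231, 0.005]
contact_force: [-0.1, 1.4, -3.4]
gripper_width: 0.62
grasp_force: 64.5
```

```bash
python3 to.py .5128 -.1618 .295
```

```text
t 6.55 delta tool [-0.3015  0.4287  0.0032] yaw 26.72 tilt 0.62 q [-0.3    0.492 -0.501  1.415  0.24   1.285 -1.92 ] F [-0.1  1.4 -3.4] T [ 0.04 -0.04 -0.02] z [0.5892 0.3567 0.3021] w 0.6197269747951021 64.52497873920947
```

Emit:
move_tool:
  segments:
    - [-0.012,0.017,0,0,0.3]
    - [-0.024,0.034,0,0,0.3]
    - [-0.024,0.034,0,0,0.3]
    - [-0.024,0.034,0,0,0.3]
    - [-0.024,0.034,0,0,0.3]
    - [-0.024,0.034,0,0,0.3]
    - [-0.024,0.034,0,0,0.3]
    - [-0.024,0.034,0,0,0.3]
    - [-0.024,0.034,0,0,0.3]
    - [-0.024,0.034,0,0,0.3]
    - [-0.024,0.034,0,0,0.3]
    - [-0.024,0.034,0,0,0.3]
    - [-0.024,0.034,0,0,0.3]
    - [0,0,0,-0.13,0.3]
    - [0,0,0,-0.13,0.3]
    - [0,0,0,-0.13,0.3]
    - [0,0,0,-0.14,0.3]
    - [0,0,0,0,0.3]
    - [0,0,0,0,0.3]
    - [0,0,0,0,0.3]

```text
t: 8.55
eef_pos: [0.5102, -0.1598, 0.2946]
tool_rot: [-0.0, 0.879, 0.477, -0.0]
contact_force: [-0.5, 0.2, -3.9]
gripper_width: 0.62
grasp_force: 64.4
```

```bash
python3 to.py .5128 -.1618 .195
```

```text
t 8.55 delta tool [-0.0002  0.0034  0.0996] yaw 56.95 tilt 0.06 q [ 0.515  0.215 -0.383  1.791  0.087  1.153 -0.472] F [-0.5  0.2 -3.9] T [-0.04 -0.04  0.01] z [ 0.5102 -0.1598  0.2946] w 0.6195824650935997 64.37471807934344
```

Emit:
move_tool:
  segments:
    - [0,0.0034,0.02,0,0.3]
    - [0,0,0.04,0,0.3]
    - [0,0,0.04,0,0.3]
    - [0,0,0.03,0,0.3]
    - [0,0,0.01,0,0.3]
    - [0,0,0,0,0.3]
    - [0,0,0,0,0.3]

```text
t: 9.25
eef_pos: [0.5146, -0.1617, 0.1566]
tool_rot: [0.001, 0.878, 0.478, 0.001]
contact_force: [0.5, 0.5, -3.7]
gripper_width: 0.62
grasp_force: 64.5
```

```bash
python3 to.py .5128 -.1618 .105
```

Run:
```python
from h import *
I=[]
for n in('scene','side'):
    im,c=grab(n); x,y=proj(c,[.513,-.162,.08]).astype(int); I.append(cv2.resize(im[y-65:y+65,x-65:x+65],(390,390),interpolation=2))
cv2.imwrite('pics/p1.png',np.hstack(I))
```

```text
t 9.25 delta tool [-0.0011 -0.0016  0.0516] yaw 57.09 tilt 0.13 q [ 0.487  0.367 -0.365  1.935  0.169  0.867 -0.54 ] F [ 0.5  0.5 -3.7] T [-0.04 -0.06  0.  ] z [ 0.5146 -0.1617  0.1566] w 0.6202646926184348 64.52646545134485
```

View pics/p1.png

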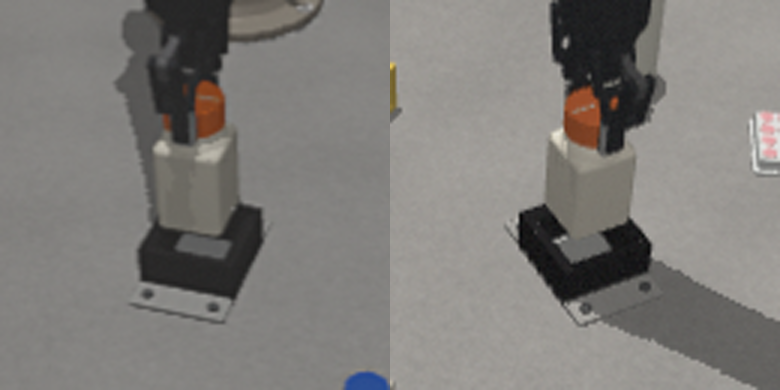

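Both views show the bottle upright and square above the pocket. I'll descend in steps and watch the force.

Emit:
move_tool:
  segments:
    - [-0.0006,-0.0008,0.01,0,0.3]
    - [0,0,0.008,0,0.3]
    - [0,0,0.004,0,0.3]
    - [0,0,0.004,0,0.3]
    - [0,0,0,0,0.3]
    - [0,0,0,0,0.3]

```text
t: 9.95
eef_pos: [0.5125, -0.1617, 0.1291]
tool_rot: [-0.0, 0.878, 0.478, -0.0]
contact_force: [0.3, -0.8, -3.9]
gripper_width: 0.622
grasp_force: 64.7
```

```bash
python3 to.py .5128 -.1618 .105
```

```text
t 9.95 delta tool [0.0001 0.0004 0.0241] yaw 57.11 tilt 0.01 q [ 0.479  0.402 -0.357  1.959  0.189  0.812 -0.557] F [ 0.3 -0.8 -3.9] T [-0.02  0.01 -0.02] z [ 0.5125 -0.1617  0.1291] w 0.6215018133778207 64.667210415937
```

Emit:
move_tool:
  segments:
    - [0,0,0.006,0,0.3]
    - [0,0,0.006,0,0.3]
    - [0,0,0.004,0,0.3]
    - [0,0,0.004,0,0.3]
    - [0,0,0.002,0,0.3]
    - [0,0,0,0,0.3]
    - [0,0,0,0,0.3]

```text
t: 10.65
eef_pos: [0.5125, -0.1617, 0.1072]
tool_rot: [0.0, 0.878, 0.478, 0.0]
contact_force: [0.6, 0.7, -3.5]
gripper_width: 0.623
grasp_force: 64.7
```

```bash
python3 to.py .5128 -.1618 .105
```

```text
t 10.65 delta tool [0.0001 0.0003 0.0022] yaw 57.11 tilt 0.01 q [ 0.47   0.433 -0.348  1.975  0.208  0.767 -0.573] F [ 0.6  0.7 -3.5] T [ 0.02 -0.05  0.05] z [ 0.5125 -0.1617  0.1072] w 0.6225639231039152 64.67635000124574
```

Emit:
move_tool:
  segments:
    - [0,0,0.001,0,0.3]
    - [0,0,0.001,0,0.3]
    - [0,0,0.001,0,0.3]
    - [0,0,0,0,0.3]

```text
t: 11.05
eef_pos: [0.5123, -0.1617, 0.104]
tool_rot: [-0.0, 0.878, 0.478, -0.0]
contact_force: [-0.2, -0.5, -4.5]
gripper_width: 0.621
grasp_force: 64.7
```

```bash
python3 to.py .5128 -.1618 .105
```

```text
t 11.05 delta tool [ 0.0002  0.0005 -0.001 ] yaw 57.11 tilt 0.01 q [ 0.468  0.438 -0.346  1.977  0.21   0.761 -0.575] F [-0.2 -0.5 -4.5] T [ 0.04  0.01 -0.03] z [ 0.5123 -0.1617  0.104 ] w 0.6214158086977172 64.67738379724324
```

Emit:
move_tool:
  segments:
    - [0,0,0.001,0,0.3]
    - [0,0,0,0,0.3]

```text
t: 11.25
eef_pos: [0.5126, -0.1619, 0.1039]
tool_rot: [0.0, 0.878, 0.478, 0.0]
contact_force: [-2.4, 0.4, 4.0]
gripper_width: 0.623
grasp_force: 65.6
```

Emit:
move_tool:
  segments:
    - [0,0,0.001,0,0.3]
    - [0,0,0,0,0.3]

```text
t: 11.45
eef_pos: [0.513, -0.162, 0.1038]
tool_rot: [0.001, 0.878, 0.478, 0.0]
contact_force: [-5.1, 0.0, 12.3]
gripper_width: 0.624
grasp_force: 66.6
```

Seated: upward force at the expected TCP height of 0.104. Now unscrewing anticlockwise while watching force and torque.

Emit:
move_tool:
  segments:
    - [0,0,0,-0.1,0.3]
    - [0,0,0,-0.1,0.3]
    - [0,0,0,-0.1,0.3]
    - [0,0,0,0,0.3]
  clamp_n: 70

```text
t: 11.85
eef_pos: [0.5142, -0.1619, 0.1041]
tool_rot: [0.001, 0.796, 0.605, 0.001]
contact_force: [-1.6, 0.5, 11.1]
gripper_width: 0.622
grasp_force: 71.5
```

```bash
python3 to.py .5128 -.1618 .104
```

```text
t 11.85 delta tool [-0.0003 -0.0013  0.0001] yaw 74.46 tilt 0.21 q [ 0.524  0.449 -0.417  1.972  0.256  0.768 -0.313] F [-1.6  0.5 11.1] T [0.14 0.61 0.11] z [ 0.5142 -0.1619  0.1041] w 0.6224455642221929 71.4639240782708
```

Emit:
move_tool:
  segments:
    - [0,0,-0.0005,-0.1,0.3]
    - [0,0,-0.0005,-0.1,0.3]
    - [0,0,0,-0.1,0.3]
    - [0,0,0,-0.1,0.3]
    - [0,0,0,0,0.3]

```text
t: 12.35
eef_pos: [0.5137, -0.1618, 0.1047]
tool_rot: [0.001, 0.66, 0.751, 0.001]
contact_force: [-2.6, 0.7, 8.8]
gripper_width: 0.615
grasp_force: 72.6
```

```bash
python3 to.py .5128 -.1618 .104
```

```text
t 12.35 delta tool [ 0.0001 -0.0009  0.0007] yaw 97.38 tilt 0.15 q [ 0.598  0.464 -0.511  1.967  0.315  0.786  0.036] F [-2.6  0.7  8.8] T [0.16 0.55 0.05] z [ 0.5137 -0.1618  0.1047] w 0.6154483582389294 72.60771724395454
```

Emit:
move_tool:
  segments:
    - [0,0,0,-0.1,0.3]
    - [0,0,0,-0.1,0.3]
    - [0,0,0,-0.1,0.3]
    - [0,0,0,-0.05,0.3]
    - [0,0,0,0,0.3]

```text
t: 12.85
eef_pos: [0.5133, -0.162, 0.1046]
tool_rot: [0.001, 0.52, 0.854, 0.0]
contact_force: [-4.1, 0.2, 9.0]
gripper_width: 0.616
grasp_force: 72.7
```

```bash
python3 to.py .5128 -.1618 .104
```

Run:
```python
from h import *
I=[]
for n in('scene','side'):
    im,c=grab(n); x,y=proj(c,[.513,-.162,.11]).astype(int); I.append(cv2.resize(im[y-45:y+45,x-45:x+45],(390,390),interpolation=2))
cv2.imwrite('pics/p2.png',np.hstack(I))
```

```text
t 12.85 delta tool [ 0.0004 -0.0004  0.0006] yaw 117.34 tilt 0.12 q [ 0.66   0.481 -0.592  1.963  0.368  0.803  0.339] F [-4.1  0.2  9. ] T [0.12 0.65 0.11] z [ 0.5133 -0.162   0.1046] w 0.6160530720325992 72.6502684224397
```

View pics/p2.png

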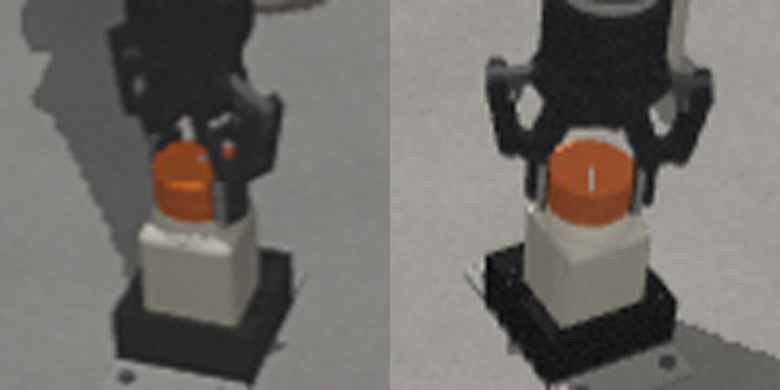

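The side view shows the stripe now pointing at the camera (yaw about 115°), so the cap has turned with the gripper while the bottle stayed in the pocket. I'll carry on to 2.1 rad.

Emit:
move_tool:
  segments:
    - [0,0,0,-0.1,0.3]
    - [0,0,0,-0.1,0.3]
    - [0,0,0,-0.1,0.3]
    - [0,0,0,-0.1,0.3]
    - [0,0,0,-0.1,0.3]
    - [0,0,0,0,0.3]

```text
t: 13.55
eef_pos: [0.5132, -0.1621, 0.1045]
tool_rot: [0.001, 0.292, 0.956, -0.0]
contact_force: [-3.4, 1.0, 9.5]
gripper_width: 0.62
grasp_force: 72.7
```

```bash
python3 to.py .5128 -.1618 .104
```

```text
t 13.55 delta tool [0.0005 0.0001 0.0005] yaw 146.05 tilt 0.11 q [ 0.748  0.511 -0.708  1.957  0.447  0.831  0.773] F [-3.4  1.   9.5] T [0.02 0.69 0.06] z [ 0.5132 -0.1621  0.1045] w 0.6201326904053698 72.72474906407297
```

Emit:
move_tool:
  segments:
    - [0,0,0,-0.1,0.3]
    - [0,0,0,-0.1,0.3]
    - [0,0,0,-0.1,0.3]
    - [0,0,0,-0.1,0.3]
    - [0,0,0,-0.1,0.3]
    - [0,0,0,-0.05,0.3]
    - [0,0,0,0,0.3]

```text
t: 14.25
eef_pos: [0.5131, -0.1623, 0.1045]
tool_rot: [0.001, 0.022, 1.0, -0.001]
contact_force: [-3.9, -1.8, 10.6]
gripper_width: 0.618
grasp_force: 72.7
```

```bash
python3 to.py .5128 -.1618 .104
```

```text
t 14.25 delta tool [0.0003 0.0005 0.0005] yaw 177.46 tilt 0.1 q [ 0.839  0.553 -0.834  1.952  0.536  0.87   1.247] F [-3.9 -1.8 10.6] T [-0.14  0.92  0.07] z [ 0.5131 -0.1623  0.1045] w 0.6175892761233418 72.74767270311713
```

Emit:
move_tool:
  segments:
    - [0,0,-0.002,0,0.3]
    - [0,0,-0.002,0,0.3]
    - [0,0,-0.002,0,0.3]
    - [0,0,0,0,0.3]

```text
t: 14.65
eef_pos: [0.5125, -0.1619, 0.1094]
tool_rot: [0.0, 0.023, 1.0, -0.0]
contact_force: [-0.9, -0.4, 0.2]
gripper_width: 0.621
grasp_force: 73.2
```

```bash
python3 to.py .5128 -.1618 .104
```

```text
t 14.65 delta tool [-0.0003  0.0001  0.0054] yaw 177.42 tilt 0.02 q [ 0.844  0.546 -0.84   1.949  0.527  0.879  1.253] F [-0.9 -0.4  0.2] T [-0.15  0.13 -0.02] z [ 0.5125 -0.1619  0.1094] w 0.6207009745002877 73.18818513303995
```

Free: the force is about 0, not the bottle's −3.9 N. Lifting straight off.

Emit:
move_tool:
  segments:
    - [0,0,-0.004,0,0.3]
    - [0,0,-0.005,0,0.3]
    - [0,0,-0.005,0,0.3]
    - [0,0,-0.005,0,0.3]
    - [0,0,-0.005,0,0.3]
    - [0,0,-0.003,0,0.3]
    - [0,0,0,0,0.3]
    - [0,0,0,0,0.3]
    - [0,0,0,0,0.3]

```text
t: 15.55
eef_pos: [0.5122, -0.1617, 0.1359]
tool_rot: [-0.0, 0.022, 1.0, 0.0]
contact_force: [-0.4, 0.3, -1.2]
gripper_width: 0.617
grasp_force: 73.2
```

```bash
python3 to.py .5128 -.1618 .104
```

Run:
```python
from h import *
I=[]
for n in('scene','side'):
    im,c=grab(n); x,y=proj(c,[.513,-.162,.11]).astype(int); I.append(cv2.resize(im[y-45:y+45,x-45:x+45],(390,390),interpolation=2))
cv2.imwrite('pics/p3.png',np.hstack(I))
```

```text
t 15.55 delta tool [-0.0006 -0.0001  0.0319] yaw 177.43 tilt 0.03 q [ 0.868  0.511 -0.867  1.93   0.487  0.924  1.286] F [-0.4  0.3 -1.2] T [ 0.01 -0.01 -0.01] z [ 0.5122 -0.1617  0.1359] w 0.6171299068835084 73.22430705651641
```

View pics/p3.png

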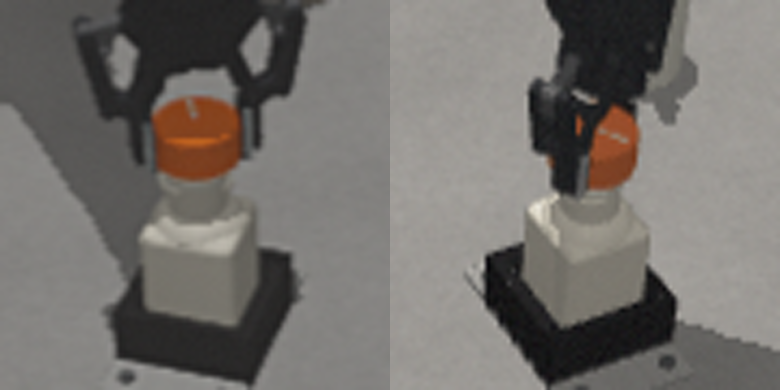

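The cap is held level about 9 mm above the rim, and the bottle stands in the holder as before. Handing in.

```bash
python3 -c "
from station import bot
print(bot.hand_in())"
```

```text
the job is handed in; nothing more can be done
None
```

The bottle stands fully down in the holder, and its unscrewed cap is held level about 9 mm above the open mouth; the job was handed in at about 15.6 s, with no result returned.

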